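# Set out a batch on the laser marking bed

## Robot

A 6-joint arm with a two-finger parallel gripper is mounted at the origin on the work surface. World frame = base frame: x ahead of the robot, y to its left, z up, the work surface at z = 0. Lengths are in m, angles in rad, forces in N, time in s.
With the tool pointing down it reaches from about 0.325 to 0.85 m from the base axis. Payload 15.5 kg.
Tool frame: the origin (TCP) lies at the very end of the fingers, on their centre line; the grasp point (between the pads) lies 19 mm behind it (grasp_offset is the distance from the TCP to the grasp point, in m); z points along the fingers, y is the line along which they close (so a half turn about z gives the same grasp; the last joint's range is limited). The gripper opens to 91 mm and grips with 3 to 60 N. Pads are 32 mm wide; open, the fingers measure 118 mm over their backs; the gripper's body (76 mm by 178 mm) begins 60 mm behind the grasp point.
Start: joints at [1.171, 0.494, 1.345, -0, 1.302, -0.096], TCP at [0.188, 0.596, 0.214] pointing down, gripper open.
Joint ranges: [-2.91, 2.91], [-0.82, 2.16], [0.22, 2.67], [-1.22, 4.37], [0.12, 2.79], [-3.08, 3.08]. Speed limits (rad/s): [1.89, 1.89, 2.57, 3.01, 3.01, 3.01].

## Interface

Orientations are given as a rotation vector (axis times angle).
In Python, from workcell import observe, camera, camera_model, job_done, grasp_offset gives the robot as it stands.
- The arm moves only by the shell command python3 -m jog 'ROWS' [OPENING] [FORCE]. ROWS is a JSON list of rows, 1 to 5 of them, each of 6 numbers: dx, dy, dz in m, then a rotation vector rx, ry, rz in rad; each row shifts and turns the commanded pose from where the row before left it, along the tool's axes as they then stand; what a row does not reach is not made up. A row lasts 1/12 s, in which the tool goes at most 0.0417 m and 0.125 rad, less where a joint would pass 70% of its speed; a pose out of reach is approached as far as the arm can. OPENING is the opening from 0.0 (shut) to 1.0 (fully open), set as the command begins (- or left out keeps the last). The fingers move at their own pace and stop on an object; FORCE is the grip in N (left out, the last holds). Time passes only in rows, so rows that do not move let the fingers close. It prints the time, the measured TCP pose, the force, the opening and the grip force at its end.
- observe(): the state, without advancing time (a new reading comes with each control period).
- camera(name): name is "side" or "top"; returns the picture (420x560x3 uint8, red, green, blue); there is no depth.
- camera_model(name): a dict with "vertical_fov" (degrees; the focal length in pixels is half the picture's height over the tangent of half this angle, whatever the lens; pixels are square), "cx", "cy" (the principal point, pixels), "D" ([k1, k2, p1, p2, k3] as OpenCV has them; the pictures are not rectified), "extrinsics" (4x4, takes a point from world to camera coordinates). Camera axes: x right, y up, looking along -z (the intrinsics and any distortion apply to the point x, -y, -z); pixel columns grow to the right and rows downward; lengths in m; the calibration is good to about 2 mm. A picture is of the moment at which its call begins. camera_model takes no time and is no camera call.
- job_done(): hands the job in; it is judged then, once.
The state is a dict: "time": time; "qpos": joint angles; "dq": joint speeds; "tau": joint torques, N m; "tool_pos": TCP position; "tcp_rot": TCP orientation; "force": force on the tool from outside, world axes, zero at the start; "torque": the same for the moment, N m; "finger_gap": opening from 0.0 (shut) to 1.0 (fully open); "finger_force": force on a finger pad.
Only numpy, scipy, OpenCV 4.12 (cv2) and the standard library are available. Lean on these libraries where they do the work, as an engineer would, in place of code of your own. Each camera call takes 0.05 s, during which the arm holds its last target. There are 200 camera calls.

## Task

Set out the marking batch on the blue loading bed: lay the gold bar flat in the middle of the oblong platen, lengthwise along it, and stand the knobbed steel weight upright on the middle of the bar. Lay the broad bangle flat in the middle of the round platen and stand the square focus gauge upright in the middle of the bangle, on the platen. Lay the white test tile flat on the bed, midway between the two platens.

Things in the scene. Friction and masses are not known exactly. Their poses are not given: they have to be found in the camera images.
- bangle: Loose gold bangle lying flat on the table (not the thin ones kept in the steel box and on the grey tray at the table's edges): a plain broad ring, outer diameter 66 mm, inner diameter 50 mm, 14 mm high, 80 g. Origin: on its axis at the underside; z up.
- bar: Loose small gold bar lying flat, 56 x 28 x 10 mm (x along its length, y across, z up), about 250 g. Origin: centre of its underside.
- weight: Loose polished steel balance weight, standing upright: a cylinder of diameter 24 mm and 24 mm high, above it a thin neck and a knob of diameter 16 mm, 36 mm high in all, about 100 g. Origin: centre of its underside; z up.
- gauge: Loose dark steel focus gauge, standing upright: a square foot 30 x 30 mm, 8 mm high, with a square post 18 x 18 mm (sides along x and y, like the foot's) rising from it, 55 mm high in all, 120 g. Origin: centre of its underside; z up.
- tile: Loose white ceramic test tile lying flat, 40 x 40 x 8 mm (sides along x and y), 35 g. Origin: centre of its underside; z up.
- bed: Fixed blue loading bed on the table, a flat plate 150 mm (x) by 290 mm (y), 8 mm thick. Origin: centre of its underside, which is also the point midway between the two platens; its top is 8 mm above the origin. The platens stand on it with their centres 95 mm from its middle along its +y and -y; which is on which side changes.
- round_platen: Fixed round aluminium platen on the bed: a flat disc of diameter 84 mm, 10 mm thick. Origin: centre of its underside, on the bed's top; its own top is 18 mm above the table.
- oblong_platen: Fixed oblong aluminium platen on the bed: a flat slab 100 mm long (its x, parallel to the bed's x), 64 mm wide (y), 10 mm thick. Origin: centre of its underside, on the bed's top; its own top is 18 mm above the table.
Things that resemble listed ones, but are neither listed nor needed, are in the scene too. Of the things that look like the bar, the largest one is meant.

How it is judged:
By the outcome, as a careful person would: the job done as asked, in the order asked, and still so for the second after the job is handed in, with the robot touching nothing.
It also fails if it takes over 134 s, if anything falls off the work surface, if the arm or the gripper's body presses on something with over 40 N, if the wrist force passes 120 N, or if a joint passes its speed limit or range.

## Working session

There is one attempt and no reset: what is moved stays moved. The work goes in short steps, Python scripts to look and compute and a shell command to move; the robot and the scene stay as the last step left them, time stands still between calls to the robot, and variables do not carry over. Pictures are saved under pics/ and viewed, at most 14 in all, crops included, and the job is handed in when it is done.

```bash
ls; mkdir -p pics; python3 - <<'E'
from workcell import *
import cv2
for n in("top","side"):
    cv2.imwrite(f"pics/{n}0.png",cv2.resize(camera(n)[:,:,::-1],(800,600),interpolation=cv2.INTER_CUBIC)); print(camera_model(n))
print(observe(),grasp_offset)
E
```

```text
pics
{'vertical_fov': 45.02155341517098, 'cx': 282.7184524480071, 'cy': 204.30666286253748, 'D': array([-0.10898327,  0.        ,  0.        ,  0.        ,  0.        ]), 'extrinsics': array([[ 0.04405866, -0.99901084, -0.00601428, -0.01518092],
       [ 0.97532537,  0.04170891,  0.21679667, -0.52850463],
       [-0.21633137, -0.01541765,  0.97619826, -1.0234016 ],
       [ 0.        ,  0.        ,  0.        ,  1.        ]])}
{'vertical_fov': 43.84071734153958, 'cx': 276.3523330389338, 'cy': 207.1355702054764, 'D': array([0.03554692, 0.        , 0.        , 0.        , 0.        ]), 'extrinsics': array([[ 0.78808936, -0.6150115 ,  0.02600033, -0.42327421],
       [ 0.28613301,  0.40340087,  0.869135  , -0.18688146],
       [-0.54501657, -0.67751649,  0.49389102, -0.78692483],
       [ 0.        ,  0.        ,  0.        ,  1.        ]])}
{'time': 0.1, 'qpos': array([ 1.17044644e+00,  4.94120729e-01,  1.34606877e+00,  1.45048897e-05,
        1.30250458e+00, -9.54756988e-02]), 'dq': array([-0.00151017, -0.00158571, -0.00230301, -0.00068539,  0.00043152,
       -0.0026311 ]), 'tau': array([ 1.83045529e-03, -8.80234623e+01, -3.82543159e+01,  7.09585939e-02,
        4.81091382e-02, -1.81646681e-05]), 'tool_pos': array([0.18745122, 0.59586658, 0.21339823]), 'tcp_rot': array([-4.77005544e-01, -3.10488068e+00,  1.67168148e-03]), 'force': array([-0.3423964 , -0.78996976, -0.19086932]), 'torque': array([ 0.00551624,  0.01089947, -0.01560325]), 'finger_force': 0.0, 'finger_gap': 0.9999165213579243} 0.0188
```

View pics/top0.png

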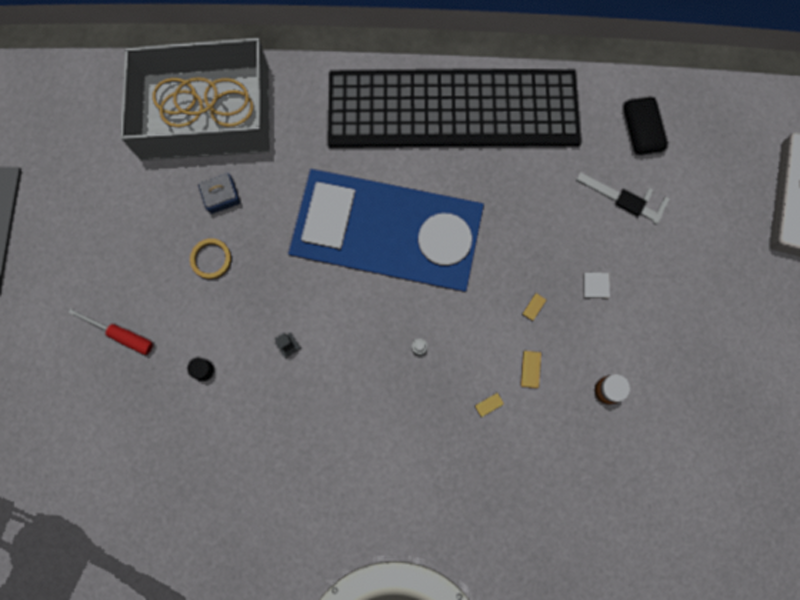

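View pics/side0.png

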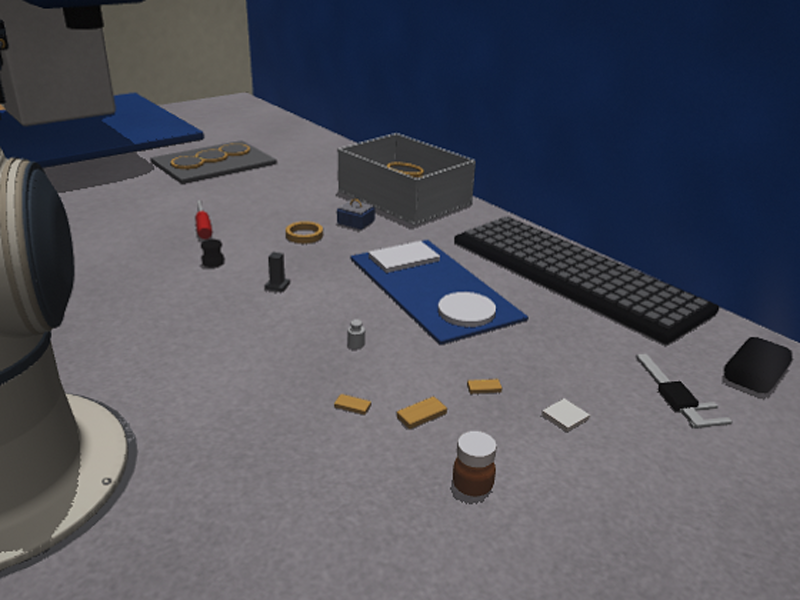

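The top view (800x600 px) shows these targets:
- The bed is at (387,230), with the oblong platen on the left at (328,215) and the round platen on the right at (445,239).
- The loose bangle is at (210,259). The ringed things in the steel box and on the tray are the thin bangles.
- The weight is at (419,347) and the tile at (597,285).
- The dark items are (288,344), which has a square foot and post and so is the gauge, and (200,369), which is round and so a loupe.
- The gold bars are at (531,369), (535,306) and (489,405). The first is the largest.

I'll measure these now and check them in a crop.

```bash
cat > h.py <<'E'
import numpy as np, cv2
from workcell import *
def rays(n,px):
    m=camera_model(n); f=210/np.tan(np.radians(m["vertical_fov"]/2))
    K=np.array([[f,0,m["cx"]],[0,f,m["cy"]],[0,0,1]])
    u=cv2.undistortPoints(np.asarray(px,float).reshape(-1,1,2),K,m["D"]).reshape(-1,2)
    E=m["extrinsics"]; R=E[:3,:3]
    return -R.T@E[:3,3], np.c_[u[:,0],-u[:,1],-np.ones(len(u))]@R
def plane(n,px,z):
    c,d=rays(n,px); return (c+d*((z-c[2])/d[:,2])[:,None])[:,:2]
def masks(im):
    h=cv2.cvtColor(im,cv2.COLOR_RGB2HSV); H,S,V=[h[...,i].astype(int) for i in range(3)]
    return dict(gold=(H>10)&(H<32)&(S>90)&(V>90), blue=(H>100)&(H<130)&(S>120)&(V>60),
      white=(S<45)&(V>150), dark=(V<62))
def blob(n,im,col,seed,z,r=35):
    "biggest contour of that colour near seed (800x600 px), on plane z: rect centre,size,angle, pixel centre"
    s=np.array(seed)*.7; m=masks(im)[col].astype(np.uint8)
    k=np.zeros_like(m); cv2.circle(k,tuple(int(v) for v in s),r,1,-1); m=m*k
    cs,_=cv2.findContours(m,cv2.RETR_EXTERNAL,cv2.CHAIN_APPROX_NONE)
    c=max(cs,key=cv2.contourArea)[:,0]; P=plane(n,c,z)
    (a,b),(w,h),t=cv2.minAreaRect((P*1000).astype(np.float32))
    return np.round([a,b,w,h,t],1), c
E
python3 - <<'E'
from h import *
L=dict(bar=("gold",(531,369),(421,411),.010,24),barB=("gold",(535,306),(485,385),.008,20),barC=("gold",(489,405),(352,403),.008,20),
bangle=("gold",(210,259),(305,232),.014,24),weight=("white",(419,347),(355,325),.036,14),tile=("white",(597,285),(566,414),.008,22),
oblong=("white",(328,215),(404,256),.018,32),round=("white",(445,239),(467,308),.018,32),bed=("blue",(387,230),(440,290),.008,80),gauge=("dark",(288,344),(276,270),.008,18))
I={n:camera(n) for n in("top","side")}
for k,(c,a,b,z,r) in L.items():
    for n,s in(("top",a),("side",b)):
        try: print(k,n,blob(n,I[n],c,s,z,r if n=="top" else int(r*1.4))[0])
        except Exception as e: print(k,n,"fail",e)
t=I["top"][:,:,::-1]
cr=[cv2.resize(t[y-45:y+45,x-60:x+60],(400,300),interpolation=cv2.INTER_CUBIC) for x,y in((365,252),(147,181),(190,245),(293,243))]
cv2.imwrite("pics/c1.png",cv2.convertScaleAbs(np.vstack([np.hstack(cr[:2]),np.hstack(cr[2:])]),alpha=1.3))
E
```

```text
bar top [ 426.8 -190.3   26.9   55.2   86.4]
bar side [ 426.3 -193.4   28.3   55.    86.2]
barB top [ 525.3 -194.6   19.7   40.3   57.8]
barB side [ 523.3 -198.9   20.8   39.9   59.2]
barC top [ 370.5 -127.7   19.7   39.6   31.7]
barC side [ 369.  -131.3   19.9   40.4   31.8]
bangle top [580.7 319.8  64.   62.4   5.7]
bangle side [579.7 315.6  60.3  62.8  55.5]
weight top [454.6 -17.2  10.6  10.6  65.6]
weight side [453.1 -20.7   7.3  11.5  54.4]
tile top [ 566.2 -294.6   34.7   36.5    2.4]
tile side [ 563.7 -295.8   39.6   39.3    0.6]
oblong top [659.8 135.6  60.5  96.8  80.2]
oblong side [657.9 132.3  65.8  99.4  80.2]
round top [627.8 -52.6  77.6  79.    2.5]
round side [625.8 -54.6  81.3  80.9  32.7]
bed top [642.4  41.9 286.4 147.9  80.3]
bed side [1071.3  301.   698.3  215.7   71.3]
gauge top [448.4 185.1  32.6  25.   37.3]
gauge side [467.4 211.4 131.3  36.3  56.6]
```

View pics/c1.png

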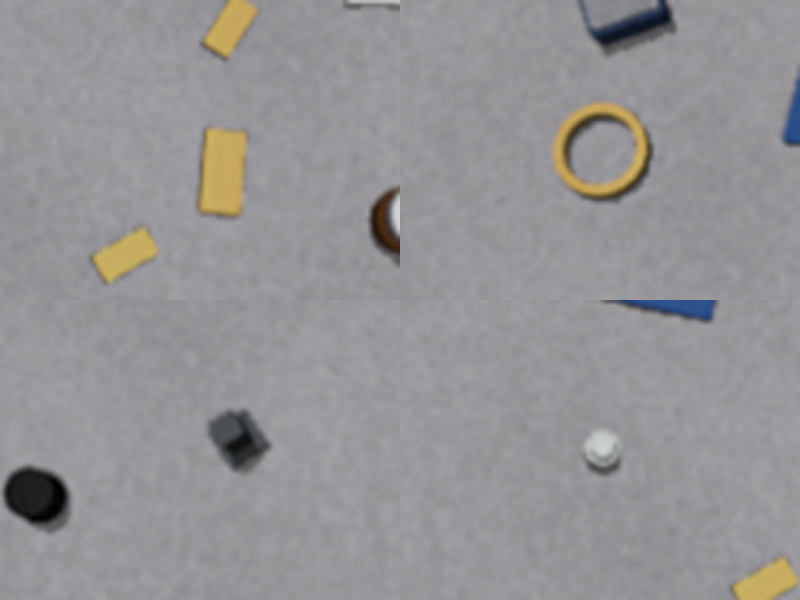

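The crop confirms (531,369) as the target bar: it measures 55 x 27 mm, while the other two are 40 x 20 mm. The square-footed gauge, the broad bangle and the knobbed weight are also clear. Averaging the two views in mm:
- **Bar:** (426.5, -191.8), long axis at -3.6°.
- **Oblong platen:** (659, 134).
- **Round platen:** (627, -53.6). The platens measure 191 mm apart against the given 190.
- **Bed:** yaw -9.7°.

I'll start with the bar.

```bash
cat >> h.py <<'E'
from scipy.spatial.transform import Rotation as Ro
def go(x,y,z,th):
    "offset (mm) to TCP target in tool axes, then turn; th = world angle (deg) of the closing line"
    s=observe(); R=Ro.from_rotvec(s["tcp_rot"]); d=np.array([x,y,z])-s["tool_pos"]
    M=R.as_matrix(); cur=np.degrees(np.arctan2(M[1,1],M[0,1])); tilt=np.cross(M[:,2],[0,0,-1])@M
    a=(cur-th+90)%180-90
    print("t%.1f pos"%s["time"],np.round(s["tool_pos"]*1000,1),"tool d mm",np.round(M.T@d*1000,1),"rz %.3f"%np.radians(a),"q6 %.2f"%s["qpos"][5],"tilt",np.round(tilt[:2],3),"F",np.round(s["force"],1),"gap mm %.1f"%(s["finger_gap"]*91))
E
python3 -c "from h import *; go(.4265,-.1918,.12,86.4)"
```

```text
t0.2 pos [187.5 596.  213.6] tool d mm [-464.4 -679.7   94. ] rz -0.242 q6 -0.10 tilt [-0.001 -0.   ] F [ 0.1  0.3 -0.5] gap mm 90.8
```

```bash
J="python3 -m jog"
$J '[[-0.0186,-0.0272,0.0037,0,0,0],[-0.0186,-0.0272,0.0037,0,0,0],[-0.0186,-0.0272,0.0037,0,0,0],[-0.0186,-0.0272,0.0037,0,0,0],[-0.0186,-0.0272,0.0037,0,0,0]]'
python3 -m jog '[[-0.0186,-0.0272,0.0037,0,0,0],[-0.0186,-0.0272,0.0037,0,0,0],[-0.0186,-0.0272,0.0037,0,0,0],[-0.0186,-0.0272,0.0037,0,0,0],[-0.0186,-0.0272,0.0037,0,0,0]]'
python3 -m jog '[[-0.0186,-0.0272,0.0037,0,0,0],[-0.0186,-0.0272,0.0037,0,0,0],[-0.0186,-0.0272,0.0037,0,0,0],[-0.0186,-0.0272,0.0037,0,0,0],[-0.0186,-0.0272,0.0037,0,0,0]]'
python3 -m jog '[[-0.0186,-0.0272,0.0037,0,0,0],[-0.0186,-0.0272,0.0037,0,0,0],[-0.0186,-0.0272,0.0037,0,0,0],[-0.0186,-0.0272,0.0037,0,0,0],[-0.0186,-0.0272,0.0037,0,0,0]]'
python3 -m jog '[[-0.0186,-0.0272,0.0037,0,0,0],[-0.0186,-0.0272,0.0037,0,0,0],[-0.0186,-0.0272,0.0037,0,0,0],[-0.0186,-0.0272,0.0037,0,0,0],[-0.0186,-0.0272,0.0037,0,0,0]]'
python3 -m jog '[[0,0,0,0,0,-0.121],[0,0,0,0,0,-0.121],[0,0,0,0,0,0],[0,0,0,0,0,0]]' 0.55
python3 -c "from h import *; go(.4265,-.1918,.003,86.4)"
```

```text
time: 0.62
tool_pos: [0.2355, 0.437, 0.1952]
tcp_rot: [0.476, 3.105, -0.0]
force: [1.1, 0.4, 0.6]
finger_gap: 0.998
finger_force: 0.0
time: 1.03
tool_pos: [0.2834, 0.2795, 0.1768]
tcp_rot: [0.476, 3.105, 0.0]
force: [0.2, -0.1, 0.4]
finger_gap: 1.001
finger_force: 0.0
time: 1.45
tool_pos: [0.3314, 0.1218, 0.1584]
tcp_rot: [0.476, 3.105, 0.0]
force: [0.9, 0.9, 0.2]
finger_gap: 0.999
finger_force: 0.0
time: 1.87
tool_pos: [0.3793, -0.0362, 0.1398]
tcp_rot: [0.477, 3.105, 0.0]
force: [0.7, 0.9, -0.0]
finger_gap: 1.002
finger_force: 0.0
time: 2.28
tool_pos: [0.4272, -0.1938, 0.1212]
tcp_rot: [0.478, 3.105, 0.0]
force: [1.1, 0.6, 1.1]
finger_gap: 1.0
finger_force: 0.0
time: 2.62
tool_pos: [0.4269, -0.1919, 0.1214]
tcp_rot: [-0.105, -3.14, -0.0]
force: [-0.3, -0.1, 0.6]
finger_gap: 0.741
finger_force: 0.0
t2.6 pos [ 426.9 -191.9  121.4] tool d mm [4.000e-01 1.000e-01 1.184e+02] rz -0.004 q6 -2.05 tilt [ 0. -0.] F [-0.3 -0.1  0.6] gap mm 67.4
```

```bash
python3 -m jog '[[0,0,0.03,0,0,0],[0,0,0.03,0,0,0],[0,0,0.03,0,0,0],[0,0,0.02,0,0,0],[0,0,0.0084,0,0,0]]' 0.55
python3 -m jog '[[0,0,0,0,0,0],[0,0,0,0,0,0],[0,0,0,0,0,0],[0,0,0,0,0,0],[0,0,0,0,0,0]]' 0 25
python3 -m jog '[[0,0,0,0,0,0],[0,0,0,0,0,0],[0,0,0,0,0,0]]' 
python3 -c "
from h import *
go(.4265,-.1918,.003,86.4)
for n,s in(('top',(531,369)),('side',(421,411))): print(blob(n,camera(n),'gold',s,.010,30)[0])"
```

```text
time: 3.03
tool_pos: [0.426, -0.191, 0.0009]
tcp_rot: [-0.104, -3.137, -0.002]
force: [-0.4, -0.6, 0.0]
finger_gap: 0.552
finger_force: 0.0
time: 3.45
tool_pos: [0.4277, -0.1923, 0.0042]
tcp_rot: [0.099, 3.138, -0.001]
force: [0.3, 1.4, 10.8]
finger_gap: 0.305
finger_force: 25.0
time: 3.7
tool_pos: [0.4277, -0.1923, 0.0042]
tcp_rot: [0.099, 3.138, -0.001]
force: [-0.6, 2.4, 11.1]
finger_gap: 0.301
finger_force: 25.0
t3.7 pos [ 427.7 -192.3    4.2] tool d mm [1.2 0.4 1.2] rz -0.001 q6 -2.06 tilt [-0.001  0.002] F [-0.6  2.4 11.1] gap mm 27.4Traceback (most recent call last):
  File "<string>", line 4, in <module>
    for n,s in(('top',(531,369)),('side',(421,411))): print(blob(n,camera(n),'gold',s,.010,30)[0])
                                                            ~~~~^^^^^^^^^^^^^^^^^^^^^^^^^^^^^^
  File "h.py", line 20, in blob
    c=max(cs,key=cv2.contourArea)[:,0]; P=plane(n,c,z)
      ~~~^^^^^^^^^^^^^^^^^^^^^^^^
ValueError: max() iterable argument is empty
```

```bash
python3 -m jog '[[0,0,-0.02,0,0,0],[0,0,-0.03,0,0,0],[0,0,-0.03,0,0,0],[0,0,-0.03,0,0,0],[0,0,0,0,0,0]]'
python3 -m jog '[[0,0,0,0,0,0.054],[0,0,0,0,0,0.054],[0,0,0,0,0,0]]' 
python3 -c "
from h import *
go(.660,.134,.100,80.3)"
```

```text
time: 4.17
tool_pos: [0.4292, -0.1932, 0.1182]
tcp_rot: [0.099, 3.133, -0.006]
force: [2.1, -1.2, -1.2]
finger_gap: 0.304
finger_force: 25.0
time: 4.42
tool_pos: [0.4269, -0.1919, 0.1133]
tcp_rot: [0.273, 3.129, -0.0]
force: [0.3, 0.6, -3.0]
finger_gap: 0.301
finger_force: 25.0
t4.4 pos [ 426.9 -191.9  113.3] tool d mm [-173.1  361.3   13.3] rz -0.005 q6 -1.95 tilt [-0.     0.001] F [ 0.3  0.6 -3. ] gap mm 27.4
```

```bash
python3 -m jog '[[-0.0144,0.0301,0,0,0,0],[-0.0144,0.0301,0,0,0,0],[-0.0144,0.0301,0,0,0,0],[-0.0144,0.0301,0,0,0,0],[-0.0144,0.0301,0,0,0,0]]'
python3 -m jog '[[-0.0144,0.0301,0,0,0,0],[-0.0144,0.0301,0,0,0,0],[-0.0144,0.0301,0,0,0,0],[-0.0144,0.0301,0,0,0,0],[-0.0144,0.0301,0,0,0,0]]'
python3 -m jog '[[-0.0144,0.0301,0,0,0,0],[-0.0144,0.0301,0,0,0,0],[0,0,0,0,0,0],[0,0,0,0,0,0]]'
python3 -c "
from h import *
go(.660,.134,.0235,80.3)
for n in('top','side'): cv2.imwrite('pics/p1%s.png'%n,camera(n)[:,:,::-1])"
```

```text
time: 4.83
tool_pos: [0.5241, -0.0544, 0.1129]
tcp_rot: [-0.265, -3.13, 0.0]
force: [0.5, -0.6, -2.7]
finger_gap: 0.305
finger_force: 25.0
time: 5.25
tool_pos: [0.6206, 0.0817, 0.1128]
tcp_rot: [-0.265, -3.13, 0.0]
force: [-0.3, -0.6, -1.7]
finger_gap: 0.303
finger_force: 25.0
time: 5.58
tool_pos: [0.6589, 0.136, 0.1123]
tcp_rot: [-0.262, -3.13, 0.0]
force: [-0.6, 0.1, -3.4]
finger_gap: 0.305
finger_force: 25.0
t5.6 pos [658.9 136.  112.3] tool d mm [-1.4 -1.8 88.8] rz 0.002 q6 -1.29 tilt [-0. -0.] F [-0.6  0.1 -3.4] gap mm 27.8
```

View pics/p1side.png

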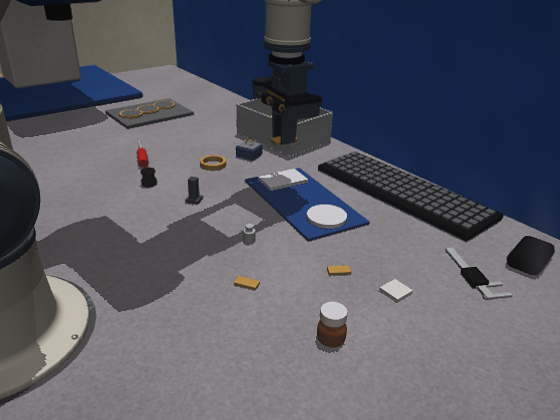

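The bar is held level over the oblong platen at about (285,140) in the side view, and the way down is clear.

```bash
python3 -m jog '[[-0.0014,-0.0018,0.03,0,0,0],[0,0,0.03,0,0,0],[0,0,0.02,0,0,0],[0,0,0.006,0,0,0],[0,0,0,0,0,0]]'
python3 -c "
from h import *
go(.660,.134,.0235,80.3)"
```

```text
time: 6.1
tool_pos: [0.6584, 0.1315, 0.0256]
tcp_rot: [-0.269, -3.127, 0.001]
force: [0.4, -0.3, -3.1]
finger_gap: 0.307
finger_force: 25.0
t6.1 pos [658.4 131.5  25.6] tool d mm [-1.2  2.8  2.1] rz -0.002 q6 -1.29 tilt [-0.001 -0.003] F [ 0.4 -0.3 -3.1] gap mm 28.0
```

```bash
python3 -m jog '[[0,0,0,0,0,0],[0,0,0,0,0,0]]' | sed -n 2p
python3 -m jog '[[0,0,0,0,0,0],[0,0,0,0,0,0]]' | sed -n 2p
python3 -c "
from h import *
go(.660,.134,.0235,80.3)"
```

```text
tool_pos: [0.6608, 0.1323, 0.0287]
tool_pos: [0.6605, 0.1326, 0.0283]
t6.4 pos [660.5 132.6  28.3] tool d mm [0.7 1.3 4.8] rz -0.001 q6 -1.29 tilt [0.001 0.002] F [ 0.8 -0.3 -3.6] gap mm 27.3
```

```bash
python3 -m jog '[[0.0005,0.0014,0.0045,0,0,0],[0,0,0,0,0,0],[0,0,0,0,0,0],[0,0,0,0,0,0]]' | sed -n '2p;4p'
python3 -m jog '[[0,0,0,0,0,0],[0,0,0,0,0,0],[0,0,0,0,0,0]]' 0.5 | sed -n '2p;4,5p'
python3 -m jog '[[0,0,-0.02,0,0,0],[0,0,-0.03,0,0,0],[0,0,-0.03,0,0,0],[0,0,-0.03,0,0,0],[0,0,-0.02,0,0,0]]'|sed -n 2p
python3 -c "
from h import *
go(.454,-.019,.15,0)"
```

```text
tool_pos: [0.6595, 0.1341, 0.0224]
force: [-0.5, 0.1, -2.2]
tool_pos: [0.6598, 0.134, 0.0227]
force: [-0.8, 0.8, 0.1]
finger_gap: 0.48
tool_pos: [0.6604, 0.1341, 0.1557]
t7.4 pos [660.4 134.1 155.7] tool d mm [ 177.4 -186.     5.1] rz 1.400 q6 -1.29 tilt [0.001 0.003] F [ 0.6 -0.2  1.1] gap mm 45.4
```

```bash
python3 -m jog '[[0.0222,-0.0232,0,0,0,0],[0.0222,-0.0232,0,0,0,0],[0.0222,-0.0232,0,0,0,0],[0.0222,-0.0232,0,0,0,0],[0.0222,-0.0232,0,0,0,0]]'|sed -n 2p
python3 -m jog '[[0.0222,-0.0232,0,0,0,0],[0.0222,-0.0232,0,0,0,0],[0.0222,-0.0232,0,0,0,0],[0,0,0,0,0,0],[0,0,0,0,0,0]]' 0.6|sed -n 2p
python3 -c "
from h import *
go(.454,-.019,.005,80.3)
for n,s in(('top',(328,215)),('side',(404,256))):
    im=camera(n)
    for c,z in(('gold',.028),('white',.018)):
        print(n,c,blob(n,im,c,s,z,32 if n=='top' else 45)[0])
    cv2.imwrite('pics/p2%s.png'%n,cv2.resize(im[:,:,::-1],(800,600)))
"
```

```text
tool_pos: [0.5292, 0.0379, 0.1527]
tool_pos: [0.4521, -0.0194, 0.1529]
t8.3 pos [452.1 -19.4 152.9] tool d mm [ -1.7   0.7 147.9] rz -0.003 q6 -1.57 tilt [-0.  0.] F [ 1.  -1.   0.8] gap mm 54.4
top gold [657.8 133.6  26.   54.5  80.3]
top white [659.8 135.6  60.7  96.9  80.2]
side gold [655.5 128.8  28.8  55.1  80.8]
side white [658.2 133.5  68.2  99.4  80.2]
```

View pics/p2top.png

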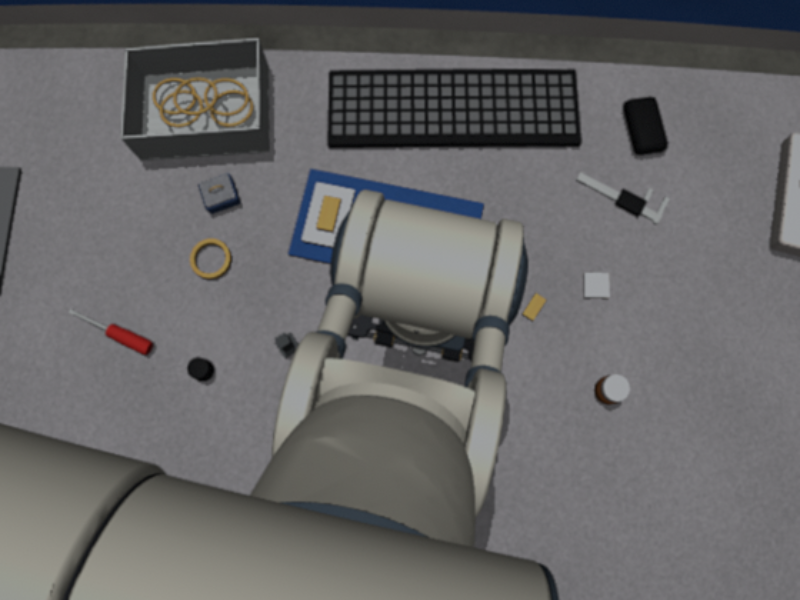

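The bar lies flat and lengthwise on the oblong platen at (328,213), within 2–3 mm of the middle. The top camera agrees with the robot to about 1 mm and the side camera is biased by about (-2,-3.5) mm, so I'll use the top-camera numbers. Next is the weight at (454.6, -17.3).

```bash
python3 -m jog '[[-0.002,0.0027,0.03,0,0,0],[0,0,0.03,0,0,0],[0,0,0.025,0,0,0],[0,0,0.015,0,0,0],[0,0,0,0,0,0]]'|sed -n 2p
python3 -m jog '[[0,0,0.02,0,0,0],[0,0,0.02,0,0,0],[0,0,0.006,0,0,0],[0,0,0,0,0,0],[0,0,0,0,0,0]]'|sed -n '2p;4p'
python3 -c "
from h import *
go(.4546,-.0173,.005,80.3)"
```

```text
tool_pos: [0.4548, -0.0157, 0.0499]
tool_pos: [0.4559, -0.0162, 0.0072]
force: [0.0, -0.5, 0.5]
t9.2 pos [455.9 -16.2   7.2] tool d mm [ 1.1 -1.3  2.2] rz -0.001 q6 -1.57 tilt [0. 0.] F [ 0.  -0.5  0.5] gap mm 54.7
```

```bash
python3 -m jog '[[0.001,-0.001,0.0015,0,0,0],[0,0,0,0,0,0],[0,0,0,0,0,0]]' 0.1 15|sed -n 5,6p
python3 -m jog '[[0,0,0,0,0,0],[0,0,0,0,0,0],[0,0,0,0,0,0],[0,0,0,0,0,0],[0,0,0,0,0,0]]'
python3 -m jog '[[0,0,-0.02,0,0,0],[0,0,-0.03,0,0,0],[0,0,-0.03,0,0,0],[0,0,-0.02,0,0,0],[0,0,0,0,0,0]]'
python3 -c "
from h import *
go(.6578,.1336,.034,80.3)"
```

```text
finger_gap: 0.408
finger_force: 0.0
time: 9.87
tool_pos: [0.4545, -0.0172, 0.0053]
tcp_rot: [0.268, 3.13, -0.0]
force: [-0.4, -0.0, 7.3]
finger_gap: 0.254
finger_force: 15.0
time: 10.28
tool_pos: [0.456, -0.0174, 0.1084]
tcp_rot: [0.267, 3.125, -0.001]
force: [1.5, 0.2, -1.1]
finger_gap: 0.25
finger_force: 15.0
t10.3 pos [456.  -17.4 108.4] tool d mm [-172.8  183.1   75.3] rz -0.001 q6 -1.57 tilt [0.    0.005] F [ 1.5  0.2 -1.1] gap mm 22.7
```

```bash
python3 -m jog '[[-0.0216,0.0229,0,0,0,0],[-0.0216,0.0229,0,0,0,0],[-0.0216,0.0229,0,0,0,0],[-0.0216,0.0229,0,0,0,0],[-0.0216,0.0229,0,0,0,0]]'|sed -n 2p
python3 -m jog '[[-0.0216,0.0229,0,0,0,0],[-0.0216,0.0229,0,0,0,0],[-0.0216,0.0229,0,0,0,0],[0,0,0,0,0,0],[0,0,0,0,0,0]]'|sed -n 2p
python3 -m jog '[[0,0,0.02,0,0,0],[0,0,0.02,0,0,0],[0,0,0.015,0,0,0],[0,0,0,0,0,0],[0,0,0,0,0,0]]'|sed -n '2p;4p'
python3 -c "
from h import *
go(.6578,.1336,.034,80.3)
im=camera('side')[:,:,::-1]; cv2.imwrite('pics/p3.png',cv2.resize(im[100:250,180:380],(800,600)))"
```

```text
tool_pos: [0.5808, 0.0784, 0.1042]
tool_pos: [0.656, 0.1349, 0.1036]
tool_pos: [0.6545, 0.1334, 0.0493]
force: [0.2, 0.7, -0.7]
t11.5 pos [654.5 133.4  49.3] tool d mm [-3.3  0.8 15.3] rz -0.002 q6 -1.29 tilt [-0.001 -0.002] F [ 0.2  0.7 -0.7] gap mm 23.3
```

View pics/p3.png

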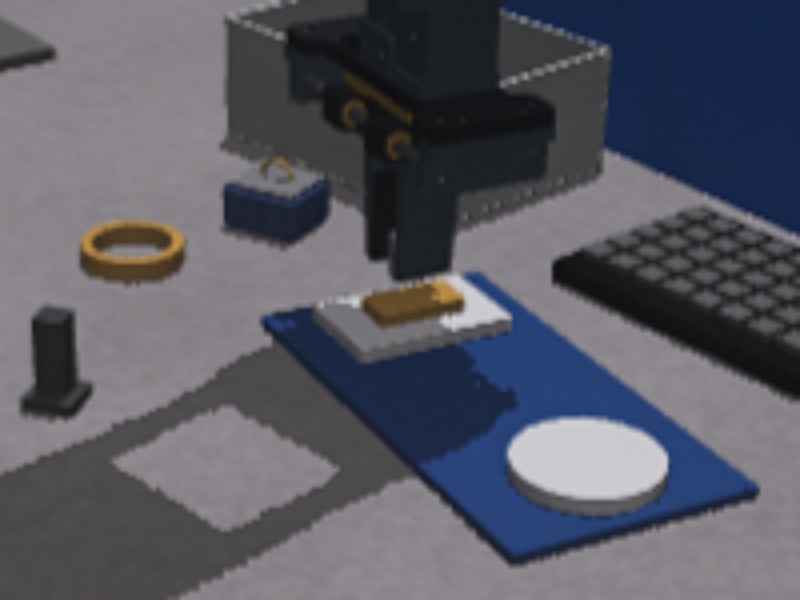

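The bar sits mid-platen at (412,302) in the crop. The weight is hidden behind the near finger, and the 23 mm gap confirms it is held. Next: correct the position and lower.

```bash
python3 -m jog '[[-0.003,0.0005,0.01,0,0,0],[0,0,0,0,0,0],[0,0,0,0,0,0],[0,0,0,0,0,0]]'|sed -n 2p
python3 -c "
from h import *
go(.6578,.1336,.034,80.3)"
```

```text
tool_pos: [0.6589, 0.1339, 0.0403]
t11.9 pos [658.9 133.9  40.3] tool d mm [ 1.  -0.5  6.3] rz -0.002 q6 -1.29 tilt [0. 0.] F [-0.1  0.1 -0.2] gap mm 23.0
```

```bash
python3 -m jog '[[0.001,-0.0005,0.006,0,0,0],[0,0,0,0,0,0],[0,0,0,0,0,0],[0,0,0,0,0,0]]'|sed -n '2p;4p'
python3 -m jog '[[0,0,0,0,0,0],[0,0,0,0,0,0],[0,0,0,0,0,0],[0,0,0,0,0,0]]' 0.5 | sed -n '2p;4,5p'
python3 -m jog '[[0,0,-0.01,0,0,0],[0,0,-0.02,0,0,0],[0,0,-0.03,0,0,0],[0,0,-0.03,0,0,0],[0,0,-0.02,0,0,0]]' |sed -n 2p
python3 -c "
from h import *
go(.5807,.3198,.14,0)"
```

```text
tool_pos: [0.6576, 0.1336, 0.034]
force: [0.1, -0.8, -0.9]
tool_pos: [0.6577, 0.1337, 0.0341]
force: [1.2, -0.3, -0.8]
finger_gap: 0.49
tool_pos: [0.6585, 0.1337, 0.1477]
t13.0 pos [658.5 133.7 147.7] tool d mm [108.3 170.1   7.6] rz 1.400 q6 -1.29 tilt [0.001 0.003] F [-0.  -0.4  0.1] gap mm 45.6
```

```bash
python3 -m jog '[[0.018,0.0283,0,0,0,0],[0.018,0.0283,0,0,0,0],[0.018,0.0283,0,0,0,0],[0.018,0.0283,0,0,0,0],[0.018,0.0283,0,0,0,0]]' 1.0|sed -n 2p
python3 -m jog '[[0.018,0.0283,0,0,0,0],[0,0,0,0,0,0],[0,0,0,0,0,0],[0,0,0,0,0,0]]'|sed -n '2p;5p'
python3 -c "
from h import *
go(.5807,.3198,.005,80.3)
im=camera('side')[:,:,::-1]; cv2.imwrite('pics/p4.png',cv2.resize(im[80:230,180:380],(800,600)))
im=camera('top')
print(blob('top',im,'gold',(328,215),.028,25)[0]); print(blob('top',im,'white',(326,210),.064,32)[0])"
```

```text
tool_pos: [0.5923, 0.2897, 0.145]
tool_pos: [0.5802, 0.3193, 0.1446]
finger_gap: 0.999
t13.8 pos [580.2 319.3 144.6] tool d mm [ -0.4   0.6 139.6] rz -0.001 q6 -0.99 tilt [0. 0.] F [ 0.8 -0.2 -0.5] gap mm 90.9
[641.1 136.4  25.9  20.7  80.6]
[644.2 129.9  60.6  95.1  80.3]
```

View pics/p4.png

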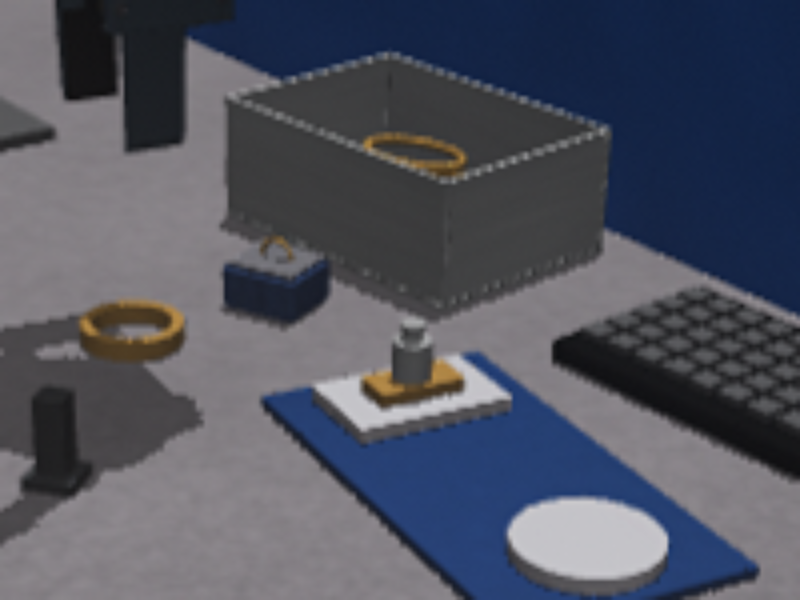

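The weight stands upright in the middle of the bar, at (411,350) in the crop. Next I'll descend on the bangle.

```bash
python3 -m jog '[[0,0,0.03,0,0,0],[0,0,0.03,0,0,0],[0,0,0.03,0,0,0],[0,0,0.025,0,0,0],[0,0,0.01,0,0,0]]'|sed -n 2p
python3 -m jog '[[0,0,0.013,0,0,0],[0,0,0,0,0,0],[0,0,0,0,0,0],[0,0,0,0,0,0]]'|sed -n '2p;4p'
python3 -m jog '[[0,0,0,0,0,0],[0,0,0,0,0,0],[0,0,0,0,0,0],[0,0,0,0,0,0],[0,0,0,0,0,0]]' 0.3 15
python3 -m jog '[[0,0,0,0,0,0],[0,0,0,0,0,0]]'
python3 -c "
from h import *
go(.5807,.3198,.005,80.3)"
```

```text
tool_pos: [0.5789, 0.3174, 0.0157]
tool_pos: [0.5811, 0.3196, 0.0074]
force: [-0.3, 0.4, 0.9]
time: 15.02
tool_pos: [0.5803, 0.3195, 0.0065]
tcp_rot: [0.268, 3.13, 0.0]
force: [-0.5, 0.9, 4.6]
finger_gap: 0.721
finger_force: 15.0
time: 15.18
tool_pos: [0.5803, 0.3195, 0.0065]
tcp_rot: [0.268, 3.13, 0.0]
force: [-0.8, -0.1, 6.2]
finger_gap: 0.722
finger_force: 15.0
t15.2 pos [580.3 319.5   6.5] tool d mm [-0.3  0.4  1.5] rz -0.001 q6 -0.99 tilt [0. 0.] F [-0.8 -0.1  6.2] gap mm 65.7
```

```bash
python3 -m jog '[[0,0,-0.02,0,0,0],[0,0,-0.03,0,0,0],[0,0,-0.03,0,0,0],[0,0,-0.03,0,0,0],[0,0,-0.01,0,0,0]]'|sed -n '2p;5p'
python3 -m jog '[[0,0,0,0,0,0],[0,0,0,0,0,0]]'|sed -n '2p;4p'
python3 -c "
from h import *
go(.6278,-.0526,.025,80.3)"
```

```text
tool_pos: [0.5817, 0.32, 0.1304]
finger_gap: 0.727
tool_pos: [0.58, 0.3193, 0.1257]
force: [-0.4, -0.4, -1.5]
t15.8 pos [580.  319.3 125.7] tool d mm [-110.3 -358.3  100.7] rz -0.001 q6 -0.99 tilt [0. 0.] F [-0.4 -0.4 -1.5] gap mm 66.0
```

```bash
python3 -m jog '[[-0.01,-0.0326,0,0,0,0],[-0.01,-0.0326,0,0,0,0],[-0.01,-0.0326,0,0,0,0],[-0.01,-0.0326,0,0,0,0],[-0.01,-0.0326,0,0,0,0]]'|sed -n 2p
python3 -m jog '[[-0.01,-0.0326,0,0,0,0],[-0.01,-0.0326,0,0,0,0],[-0.01,-0.0326,0,0,0,0],[-0.01,-0.0326,0,0,0,0],[-0.01,-0.0326,0,0,0,0]]'|sed -n 2p
python3 -m jog '[[-0.01,-0.0326,0,0,0,0],[0,0,0,0,0,0],[0,0,0,0,0,0],[0,0,0,0,0,0]]'|sed -n '2p;5p'
python3 -m jog '[[0,0,0.03,0,0,0],[0,0,0.03,0,0,0],[0,0,0.03,0,0,0],[0,0,0,0,0,0],[0,0,0,0,0,0]]'|sed -n '2p;5p'
python3 -m jog '[[0,0,0,0,0,0],[0,0,0,0,0,0]]'|sed -n '2p;5p'
python3 -c "
from h import *
go(.6278,-.0526,.025,80.3)"
```

```text
tool_pos: [0.6005, 0.1485, 0.1239]
tool_pos: [0.6221, -0.0205, 0.1239]
tool_pos: [0.6266, -0.0525, 0.1244]
finger_gap: 0.727
tool_pos: [0.6262, -0.0514, 0.0348]
finger_gap: 0.729
tool_pos: [0.6286, -0.0525, 0.0378]
finger_gap: 0.72
t17.5 pos [628.6 -52.5  37.8] tool d mm [ 0.8 -0.3 12.8] rz -0.001 q6 -1.58 tilt [0.    0.002] F [-0.1 -0.3 -1. ] gap mm 65.6
```

```bash
python3 -m jog '[[0.0006,0,0.0125,0,0,0],[0,0,0,0,0,0],[0,0,0,0,0,0],[0,0,0,0,0,0]]'|sed -n '2p;4p'
python3 -m jog '[[0,0,0,0,0,0],[0,0,0,0,0,0],[0,0,0,0,0,0],[0,0,0,0,0,0]]' 0.88 | sed -n '2p;4,5p'
python3 -m jog '[[0,0,-0.02,0,0,0],[0,0,-0.03,0,0,0],[0,0,-0.03,0,0,0],[0,0,-0.03,0,0,0],[0,0,-0.02,0,0,0]]' |sed -n 2p
python3 -c "
from h import *
go(.448,.18,.15,0)"
```

```text
tool_pos: [0.6273, -0.0527, 0.0246]
force: [0.1, 0.7, -0.9]
tool_pos: [0.627, -0.0527, 0.0237]
force: [-0.2, -0.1, -1.0]
finger_gap: 0.882
tool_pos: [0.6276, -0.0528, 0.1565]
t18.6 pos [627.6 -52.8 156.5] tool d mm [216.6 198.8   5.9] rz 1.400 q6 -1.58 tilt [-0.     0.002] F [1.7 0.2 0.9] gap mm 79.7
```

```bash
python3 - <<'E'
import cv2,numpy as np
a=cv2.imread('pics/top0.png')[314:374,248:328]; b=cv2.imread('pics/side0.png')[240:300,236:316]
o=np.hstack([cv2.resize(x,(400,300),interpolation=cv2.INTER_CUBIC) for x in(a,b)])
cv2.imwrite('pics/g.png',np.clip((o/255.)**.5*255,0,255).astype(np.uint8))
E
```

```text
(no output)
```

View pics/g.png

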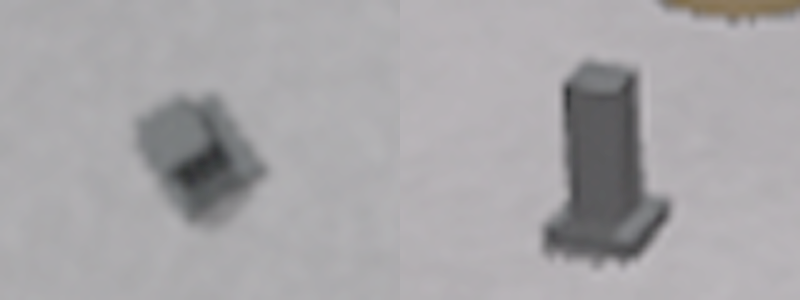

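The left half is the top view: the post top is centred at (177,134), with foot corners at about (217,95), (267,170) and (195,222). In the right half (side view), the post top is centred at (602,76) and the foot corners are (545,228), (630,245) and (668,203). I'll cast these.

```bash
python3 - <<'E'
from h import *
T=lambda p:(np.array(p,float)/5+[248,314])*.7-.15
S=lambda p:((np.array(p,float)-[400,0])/5+[236,240])*.7-.15
def pr(s,n,p,z):
    P=plane(n,p,z)*1000; print(s,np.round(P,1).tolist()); 
    for a,b in zip(P[:-1],P[1:]): print("  len %.1f ang %.1f"%(np.hypot(*(b-a)),np.degrees(np.arctan2(*(b-a)[::-1]))%90))
pr("T post",'top',T([[177,134]]),.055); pr("S post",'side',S([[602,76]]),.055)
pr("T foot",'top',T([[217,95],[267,170],[195,222]]),.008); pr("S foot",'side',S([[545,228],[630,245],[668,203]]),.008)
pr("T posttop",'top',T([[185,95],[137,120],[175,172],[215,140]]),.055)
pr("S posttop",'side',S([[565,80],[585,62],[636,68],[622,92]]),.055)
(c1,d1),(c2,d2)=rays('top',T([[177,134]])),rays('side',S([[602,76]]))
A=np.c_[d1[0],-d2[0]]; k=np.linalg.lstsq(A,c2-c1,rcond=None)[0]; print("triang",(c1+k[0]*d1[0]+c2+k[1]*d2[0])*500)
E
```

```text
T post [[447.8, 183.3]]
S post [[448.5, 179.7]]
T foot [[467.3, 180.3], [444.6, 163.1], [427.5, 184.2]]
  len 28.5 ang 37.3
  len 27.2 ang 39.1
S foot [[427.5, 182.7], [443.0, 158.6], [466.2, 175.0]]
  len 28.7 ang 32.9
  len 28.4 ang 35.3
T posttop [[459.5, 181.9], [451.4, 195.6], [436.4, 183.1], [446.5, 171.9]]
  len 16.0 ang 30.6
  len 19.6 ang 39.9
  len 15.1 ang 42.1
S posttop [[438.1, 183.7], [449.1, 190.9], [459.6, 178.6], [447.9, 167.0]]
  len 13.2 ang 33.3
  len 16.2 ang 40.5
  len 16.4 ang 44.8
triang [449.01831358 183.1287034   53.32426589]
```

```bash
python3 -m jog '[[0.027,0.0252,0,0,0,0],[0.027,0.0252,0,0,0,0],[0.027,0.0252,0,0,0,0],[0.027,0.0252,0,0,0,0],[0.027,0.0252,0,0,0,0]]' 0.5|sed -n 2p
python3 -m jog '[[0.027,0.0252,0,0,0,0],[0.027,0.0252,0,0,0,0],[0.027,0.0252,0,0,0,0],[0,0,0,0,0,0]]'|sed -n 2p
python3 -m jog '[[0,0,0,0,0,0.12],[0,0,0,0,0,0.12],[0,0,0,0,0,0.12],[0,0,0,0,0,0.12],[0,0,0,0,0,0.12]]'|sed -n 2p
python3 -m jog '[[0,0,0,0,0,0.12],[0,0,0,0,0,0.044],[0,0,0,0,0,0],[0,0,0,0,0,0]]'|sed -n 2p
python3 -c "
from h import *
go(.4476,.1828,.08,36.5)
im=camera('top')
for s,c,z in(((445,239),'gold',.032),((447,241),'white',.018),((449,243),'blue',.008)): print(c,blob('top',im,c,s,z,32)[0])
o=np.hstack([cv2.resize(x,(400,300),interpolation=cv2.INTER_CUBIC) for x in (im[130:205,265:365],camera('side')[180:240,290:370])])
cv2.imwrite('pics/p5.png',o[:,:,::-1])"
```

```text
tool_pos: [0.5141, 0.0955, 0.1537]
tool_pos: [0.4441, 0.1862, 0.1535]
tool_pos: [0.4483, 0.1827, 0.1536]
tool_pos: [0.4484, 0.1827, 0.1536]
t20.1 pos [448.4 182.7 153.6] tool d mm [ 0.5 -0.5 73.6] rz 0.001 q6 -0.37 tilt [0. 0.] F [-0.3  0.6  0. ] gap mm 45.2
gold [628.1 -53.   62.8  62.5   2.5]
white [629.3 -53.1  43.8  42.6  46.1]
blue [627.7 -43.6 112.8 147.7  80.4]
```

View pics/p5.png

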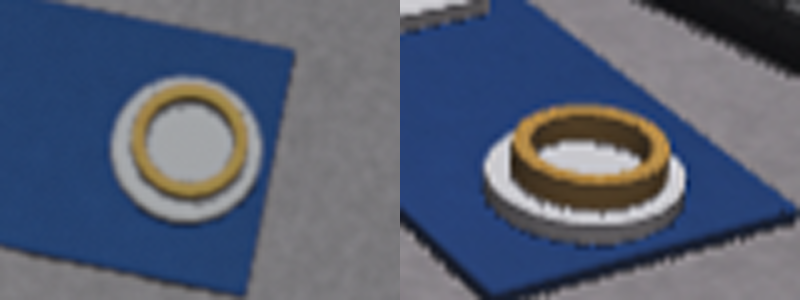

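The bangle lies flat in the middle of the round platen, at (190,140) in the top crop, and measures (628.1, -53.0) mm against the platen's (627.8, -52.6). Next I'll pick up the gauge.

```bash
python3 -m jog '[[0.0005,-0.0005,0.03,0,0,0],[0,0,0.03,0,0,0],[0,0,0.01,0,0,0],[0,0,0,0,0,0],[0,0,0,0,0,0]]'|sed -n '2p;4p'
python3 -m jog '[[0,0,0.03,0,0,0],[0,0,0.0215,0,0,0],[0,0,0.01,0,0,0],[0,0,0,0,0,0],[0,0,0,0,0,0]]'|sed -n '2p;4p'
python3 -m jog '[[0,0,0,0,0,0],[0,0,0,0,0,0],[0,0,0,0,0,0],[0,0,0,0,0,0],[0,0,0,0,0,0]]' 0.05 15
python3 -m jog '[[0,0,0,0,0,0],[0,0,0,0,0,0],[0,0,0,0,0,0]]'
python3 -c "
from h import *
go(.4476,.1828,.022,36.5)"
```

```text
tool_pos: [0.4475, 0.1828, 0.0834]
force: [-1.0, 0.5, 1.0]
tool_pos: [0.4482, 0.183, 0.0228]
force: [0.7, -0.1, 0.2]
time: 21.45
tool_pos: [0.4481, 0.183, 0.0225]
tcp_rot: [1.415, 2.804, 0.001]
force: [0.1, -0.3, 11.4]
finger_gap: 0.195
finger_force: 15.0
time: 21.7
tool_pos: [0.4481, 0.183, 0.0225]
tcp_rot: [1.415, 2.804, 0.001]
force: [-0.4, -0.0, 10.8]
finger_gap: 0.198
finger_force: 15.0
t21.7 pos [448.1 183.   22.5] tool d mm [ 0.2 -0.5  0.5] rz -0.001 q6 -0.37 tilt [0.001 0.   ] F [-0.4 -0.  10.8] gap mm 18.0
```

```bash
python3 -m jog '[[0,0,-0.02,0,0,0],[0,0,-0.03,0,0,0],[0,0,-0.03,0,0,0],[0,0,-0.03,0,0,0],[0,0,0,0,0,0]]'|sed -n '2p;4,5p'
python3 -m jog '[[0,0,0,0,0,-0.11],[0,0,0,0,0,-0.11],[0,0,0,0,0,-0.11],[0,0,0,0,0,-0.11],[0,0,0,0,0,-0.11]]'|sed -n 2p
python3 -m jog '[[0,0,0,0,0,-0.11],[0,0,0,0,0,-0.105],[0,0,0,0,0,0],[0,0,0,0,0,0]]'|sed -n '2p;4,5p'
python3 -c "
from h import *
go(.628,-.053,.0415,80.3)"
```

```text
tool_pos: [0.4499, 0.1835, 0.1367]
force: [2.1, 1.1, -0.2]
finger_gap: 0.198
tool_pos: [0.4473, 0.1827, 0.1316]
tool_pos: [0.4474, 0.1828, 0.1317]
force: [0.6, 0.2, -1.3]
finger_gap: 0.195
t22.9 pos [447.4 182.8 131.7] tool d mm [-218.6 -201.1   90.1] rz -0.004 q6 -1.13 tilt [-0.    -0.001] F [ 0.6  0.2 -1.3] gap mm 17.7
```

```bash
python3 -m jog '[[-0.0243,-0.0223,0,0,0,0],[-0.0243,-0.0223,0,0,0,0],[-0.0243,-0.0223,0,0,0,0],[-0.0243,-0.0223,0,0,0,0],[-0.0243,-0.0223,0,0,0,0]]'|sed -n 2p
python3 -m jog '[[-0.0243,-0.0223,0,0,0,0],[-0.0243,-0.0223,0,0,0,0],[-0.0243,-0.0223,0,0,0,0],[-0.0243,-0.0223,0,0,0,0],[0,0,0,0,0,0]]'|sed -n 2p
python3 -m jog '[[0,0,0.03,0,0,0],[0,0,0.015,0,0,0],[0,0,0,0,0,0],[0,0,0,0,0,0],[0,0,0,0,0,0]]'|sed -n '2p;5p'
python3 -m jog '[[0,0,0,0,0,0]]'|sed -n '2p;5p'
python3 -c "
from h import *
go(.628,-.053,.0415,80.3)
im=camera('side')[:,:,::-1]; cv2.imwrite('pics/p6.png',cv2.resize(im[100:250,230:430],(800,600)))"
```

```text
tool_pos: [0.5492, 0.051, 0.1318]
tool_pos: [0.6327, -0.0567, 0.1317]
tool_pos: [0.6298, -0.0519, 0.0879]
finger_gap: 0.197
tool_pos: [0.63, -0.0519, 0.0883]
finger_gap: 0.195
t24.2 pos [630.  -51.9  88.3] tool d mm [ 1.9 -1.4 46.8] rz -0.001 q6 -1.58 tilt [-0.     0.002] F [-0.   0.4 -1.4] gap mm 17.8
```

View pics/p6.png

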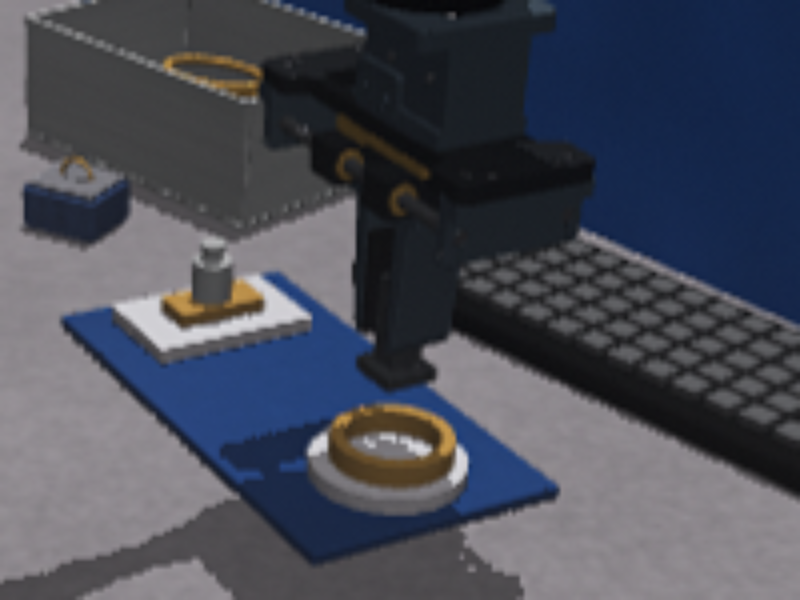

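The gauge hangs upright with its foot at (398,365), just above the bangle. I'll lower it in two stages.

```bash
python3 -m jog '[[0.0019,-0.0013,0.01,0,0,0],[0,0,0.01,0,0,0],[0,0,0,0,0,0],[0,0,0,0,0,0],[0,0,0,0,0,0]]'|sed -n '2p;4p'
python3 -c "
from h import *
go(.628,-.053,.0415,80.3)"
```

```text
tool_pos: [0.6271, -0.0529, 0.0668]
force: [-0.1, -0.0, -1.4]
t24.7 pos [627.1 -52.9  66.8] tool d mm [-0.9  0.1 25.3] rz -0.001 q6 -1.58 tilt [-0. -0.] F [-0.1 -0.  -1.4] gap mm 17.7
```

```bash
python3 -m jog '[[-0.0008,0,0.01,0,0,0],[0,0,0.01,0,0,0],[0,0,0.0005,0,0,0],[0,0,0,0,0,0],[0,0,0,0,0,0]]'|sed -n '2p;4p'
python3 -m jog '[[0,0,0.0045,0,0,0],[0,0,0,0,0,0],[0,0,0,0,0,0],[0,0,0,0,0,0]]'|sed -n '2p;4p'
```

```text
tool_pos: [0.6279, -0.053, 0.0463]
force: [0.9, 0.2, -1.1]
tool_pos: [0.6281, -0.0531, 0.0421]
force: [0.1, -0.2, -1.2]
```

```bash
python3 -m jog '[[0,0,0.0012,0,0,0],[0,0,0,0,0,0],[0,0,0,0,0,0],[0,0,0,0,0,0]]'|sed -n '2p;4p'
python3 -m jog '[[0,0,0,0,0,0],[0,0,0,0,0,0],[0,0,0,0,0,0],[0,0,0,0,0,0]]' 0.45|sed -n '2p;4,5p'
python3 -m jog '[[0,0,-0.01,0,0,0],[0,0,-0.02,0,0,0],[0,0,-0.03,0,0,0],[0,0,-0.03,0,0,0],[0,0,-0.02,0,0,0]]' |sed -n 2p
python3 -c "
from h import *
go(.5662,-.2946,.15,90)"
```

```text
tool_pos: [0.628, -0.053, 0.0408]
force: [-0.5, 0.2, -0.1]
tool_pos: [0.628, -0.0531, 0.0409]
force: [0.1, -0.4, -0.0]
finger_gap: 0.437
tool_pos: [0.6287, -0.0531, 0.1544]
t26.5 pos [628.7 -53.1 154.4] tool d mm [  20.8 -248.5    4.3] rz -0.170 q6 -1.58 tilt [-0.     0.003] F [ 0.5 -0.1 -0. ] gap mm 40.9
```

```bash
python3 - <<'E'
from h import *
im=camera('top')
for v in(110,120,130,140,150):
    m=((im.min(2)>v)*255).astype(np.uint8)
    k=np.zeros_like(m); k[180:222,396:440]=1
    cs,_=cv2.findContours(m*k,0,cv2.CHAIN_APPROX_NONE); c=max(cs,key=cv2.contourArea)[:,0]
    print(v,np.round(cv2.minAreaRect((plane('top',c,.008)*1000).astype(np.float32))[0],1),[round(x,1) for x in cv2.minAreaRect((plane('top',c,.008)*1000).astype(np.float32))[1:][0]],cv2.minAreaRect((plane('top',c,.008)*1000).astype(np.float32))[2])
E
python3 -m jog '[[0.003,-0.0355,0,0,0,0],[0.003,-0.0355,0,0,0,0],[0.003,-0.0355,0,0,0,0],[0.003,-0.0355,0,0,0,0],[0.003,-0.0355,0,0,0,0]]' 0.7|sed -n 2p
python3 -m jog '[[0.003,-0.0355,0,0,0,0],[0.003,-0.0355,0,0,0,0],[0,0,0,0,0,0.115],[0,0,0,0,0,0.115],[0,0,0,0,0,0.115]]'|sed -n 2p
python3 -m jog '[[0,0,0,0,0,0.115],[0,0,0,0,0,0.115],[0,0,0,0,0,0.115],[0,0,0,0,0,0.115],[0,0,0,0,0,0.115]]'|sed -n 2p
python3 -m jog '[[0,0,0,0,0,0.115],[0,0,0,0,0,0.115],[0,0,0,0,0,0.115],[0,0,0,0,0,0],[0,0,0,0,0,0]]'|sed -n 2p
python3 -c "
from h import *
go(.566,-.294,.005,1.5)
im=camera('side')[:,:,::-1]; cv2.imwrite('pics/p7.png',cv2.resize(im[100:325,230:530],(800,600)))"
```

```text
110 [ 565.  -294.6] [37.1, 40.9] 2.4320428371429443
120 [ 565.8 -295.6] [36.6, 37.5] 89.36028289794922
130 [ 565.9 -294.5] [34.4, 36.0] 89.36724853515625
tool_pos: [0.5826, -0.2269, 0.1515]
tool_pos: [0.5649, -0.2953, 0.1513]
tool_pos: [0.5653, -0.2944, 0.1514]
tool_pos: [0.5653, -0.2944, 0.1512]
t28.2 pos [ 565.3 -294.4  151.2] tool d mm [  0.3   0.7 146.2] rz 0.114 q6 -0.71 tilt [0. 0.] F [-0.3 -0.2 -0.2] gap mm 63.6Traceback (most recent call last):
  File "<stdin>", line 6, in <module>
ValueError: max() iterable argument is empty
```

View pics/p7.png

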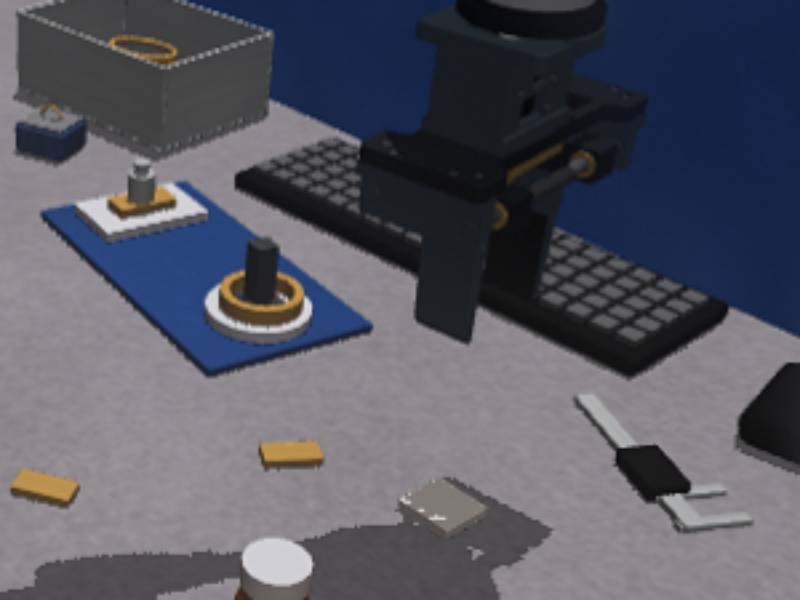

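The gauge stands upright in the bangle at (261,270), with the bar and weight as set. The tile is at (443,506), free of neighbours. Next I'll finish the turn and descend.

```bash
python3 -m jog '[[0,0,0,0,0,0.12],[0,0,0.03,0,0,0],[0,0,0.03,0,0,0],[0,0,0.03,0,0,0],[0,0,0.025,0,0,0]]'|sed -n 2p
python3 -m jog '[[0,0,0.02,0,0,0],[0,0,0.007,0,0,0],[0,0,0,0,0,0],[0,0,0,0,0,0],[0,0,0,0,0,0]]'|sed -n '2p;4p'
python3 -c "
from h import *
go(.5658,-.2945,.004,1)"
```

```text
tool_pos: [0.5649, -0.2941, 0.0342]
tool_pos: [0.5661, -0.2949, 0.0103]
force: [1.0, 0.2, -0.0]
t29.1 pos [ 566.1 -294.9   10.3] tool d mm [ 0.4 -0.3  6.3] rz -0.001 q6 -0.59 tilt [0.002 0.001] F [ 1.   0.2 -0. ] gap mm 63.7
```

```bash
python3 -m jog '[[0,0,0.006,0,0,0],[0,0,0,0,0,0],[0,0,0,0,0,0]]'|sed -n '2p;4p'
python3 -m jog '[[0,0,0,0,0,0],[0,0,0,0,0,0],[0,0,0,0,0,0],[0,0,0,0,0,0],[0,0,0,0,0,0]]' 0.25 10|sed -n '2p;4,6p'
python3 -m jog '[[0,0,0,0,0,0],[0,0,0,0,0,0]]'|sed -n '2p;4,6p'
python3 -m jog '[[0,0,-0.02,0,0,0],[0,0,-0.03,0,0,0],[0,0,-0.03,0,0,0],[0,0,-0.03,0,0,0],[0,0,-0.02,0,0,0]]'|sed -n '2p;5,6p'
python3 -m jog '[[0,0,0,0,0,0.094],[0,0,0,0,0,0.094],[0,0,0,0,0,0],[0,0,0,0,0,0]]'|sed -n '2p;4,6p'
python3 -c "
from h import *
go(.6437,.0415,.13,-9.7)"
```

```text
tool_pos: [0.5654, -0.2945, 0.0031]
force: [0.5, 0.6, -0.0]
tool_pos: [0.5653, -0.2945, 0.0029]
force: [-0.1, 0.2, 1.7]
finger_gap: 0.436
finger_force: 10.0
tool_pos: [0.5653, -0.2945, 0.0029]
force: [-0.1, 0.2, 1.5]
finger_gap: 0.433
finger_force: 10.0
tool_pos: [0.5659, -0.2948, 0.1356]
finger_gap: 0.436
finger_force: 10.0
tool_pos: [0.5651, -0.2943, 0.1327]
force: [-0.7, -0.5, 0.1]
finger_gap: 0.437
finger_force: 10.0
t30.7 pos [ 565.1 -294.3  132.7] tool d mm [344.3  20.9   2.7] rz 0.000 q6 -0.40 tilt [-0. -0.] F [-0.7 -0.5  0.1] gap mm 39.8
```

```bash
python3 -m jog '[[0.0344,0.0021,0,0,0,0],[0.0344,0.0021,0,0,0,0],[0.0344,0.0021,0,0,0,0],[0.0344,0.0021,0,0,0,0],[0.0344,0.0021,0,0,0,0]]'|sed -n 2p
python3 -m jog '[[0.0344,0.0021,0,0,0,0],[0.0344,0.0021,0,0,0,0],[0.0344,0.0021,0,0,0,0],[0.0344,0.0021,0,0,0,0],[0.0344,0.0021,0,0,0,0]]'|sed -n 2p
python3 -m jog '[[0,0,0,0,0,0],[0,0,0,0,0,0],[0,0,0,0,0,0],[0,0,0.03,0,0,0],[0,0,0.03,0,0,0]]'|sed -n 2p
python3 -m jog '[[0,0,0.03,0,0,0],[0,0,0.01,0,0,0],[0,0,0,0,0,0],[0,0,0,0,0,0],[0,0,0,0,0,0]]'|sed -n '2p;4,6p'
python3 -c "
from h import *
go(.6435,.0415,.0115,-9.7)"
```

```text
tool_pos: [0.605, -0.1252, 0.1324]
tool_pos: [0.6448, 0.0427, 0.1324]
tool_pos: [0.646, 0.0396, 0.0736]
tool_pos: [0.646, 0.0405, 0.0345]
force: [0.1, -0.6, 0.0]
finger_gap: 0.434
finger_force: 10.0
t32.4 pos [646.   40.5  34.5] tool d mm [ 0.6 -2.7 23. ] rz -0.003 q6 0.14 tilt [ 0.002 -0.   ] F [ 0.1 -0.6  0. ] gap mm 39.5
```

```bash
python3 -m jog '[[0.0006,-0.0025,0.01,0,0,0],[0,0,0.008,0,0,0],[0,0,0,0,0,0],[0,0,0,0,0,0],[0,0,0,0,0,0]]'|sed -n '2p;4p'
python3 -c "
from h import *
go(.6435,.0415,.0113,-9.7)"
```

```text
tool_pos: [0.6426, 0.042, 0.0149]
force: [-0.2, -0.6, -0.8]
t32.8 pos [642.6  42.   14.9] tool d mm [-0.3  1.   3.6] rz -0.003 q6 0.14 tilt [0. 0.] F [-0.2 -0.6 -0.8] gap mm 39.7
```

```bash
python3 -m jog '[[0,0.0008,0.0035,0,0,0],[0,0,0,0,0,0],[0,0,0,0,0,0],[0,0,0,0,0,0]]'|sed -n '2p;4p'
python3 -m jog '[[0,0,0,0,0,0],[0,0,0,0,0,0],[0,0,0,0,0,0],[0,0,0,0,0,0]]' 0.62|sed -n '2p;4,5p'
python3 -m jog '[[0,0,-0.01,0,0,0],[0,0,-0.03,0,0,0],[0,0,-0.03,0,0,0],[0,0,-0.03,0,0,0],[0,0,-0.03,0,0,0]]'|sed -n '2p;4p'
python3 -m jog '[[0.03,0,-0.01,0,0,0],[0.03,-0.01,0,0,0,0],[0.03,-0.02,0,0,0,0],[0.03,-0.02,0,0,0,0],[0.03,-0.02,0,0,0,0]]'|sed -n '2p;4p'
python3 -m jog '[[0.03,-0.02,0,0,0,0],[0.03,-0.02,0,0,0,0],[0.03,-0.02,0,0,0,0],[0.02,-0.02,0,0,0,0],[0,0,0,0,0,0]]'|sed -n '2p;4p'
python3 - <<'E'
from h import *
im=camera('top'); sd=camera('side')
for s,c,z,r in(((387,230),'white',.016,16),((445,239),'gold',.032,32),((328,215),'gold',.028,25),((328,215),'white',.018,32),((387,230),'blue',.008,80)): print(c,blob('top',im,c,s,z,r)[0])
a=cv2.resize(im[110:215,195:345],(560,392),interpolation=cv2.INTER_CUBIC)
b=cv2.resize(sd[150:240,240:375],(560,373))
cv2.imwrite('pics/p8t.png',a[:,:,::-1]); cv2.imwrite('pics/p8s.png',b[:,:,::-1])
E
```

```text
tool_pos: [0.6433, 0.0418, 0.0113]
force: [-0.8, 0.7, 0.3]
tool_pos: [0.6433, 0.0418, 0.0114]
force: [0.3, -1.1, -0.3]
finger_gap: 0.624
tool_pos: [0.6431, 0.0418, 0.1435]
force: [0.5, 0.3, 0.2]
tool_pos: [0.5993, 0.2029, 0.1522]
force: [0.2, 1.9, -0.7]
tool_pos: [0.537, 0.3278, 0.1521]
force: [0.8, 0.1, 0.3]
white [642.7  42.3  38.7  38.9  79.6]
gold [628.1 -53.   62.8  62.5   2.5]
gold [641.  136.4  26.   20.6  80.3]
white [659.6 136.2  62.8  99.4  80.2]
blue [642.5  41.9 286.4 147.8  80.4]
```

View pics/p8t.png

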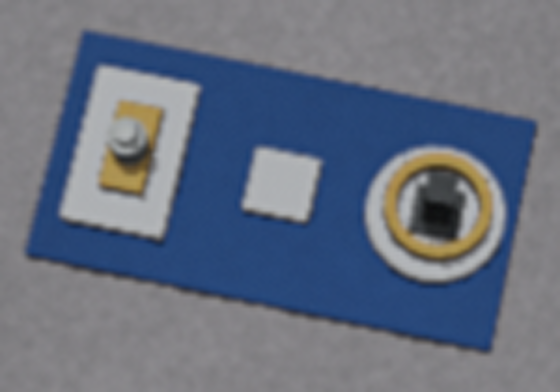

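View pics/p8s.png

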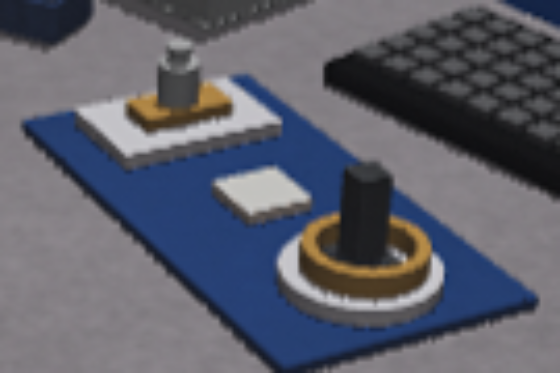

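Both views agree:
- **Tile:** flat and centred at (283,185) in the top crop. It measures (642.7, 42.3) mm against the bed's (642.5, 41.9).
- **Weight on bar:** upright at (130,145).
- **Gauge in bangle:** upright at (437,205).

The gripper is clear, so I'll hand in.

```bash
python3 -m jog '[[0,0,0,0,0,0],[0,0,0,0,0,0],[0,0,0,0,0,0]]'|sed -n '1,2p'
python3 -c "from workcell import job_done; print(job_done())"
```

```text
time: 35.03
tool_pos: [0.5406, 0.3227, 0.1515]
the job is handed in; nothing more can be done
None
```

I set out the marking batch as asked and handed it in at 35 s: by the last camera check all five pieces were in place, with the tile and bangle within about 1 mm and the bar 2–3 mm off its platen's middle.

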